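# Let the cylinder head down on the ratchet bed

### The job

Let the tilted bed with the cylinder head down onto its blue screw rest: throw the yellow-knobbed pawl lever fully over to release, ease the crank up a little so that the loaded pawl springs out, then keep hold of the crank and let it turn back slowly under the load, over several seconds and never running free, until the bed's weight sits on the rest; then let go. Do not press the bed hard onto the rest, do not touch the bed or the cylinder head, and leave the other things on the bench alone.

Things in the scene. Friction and masses are not known exactly. Their poses are not given: they have to be found in the camera images.
- hoist: fixed red frame of the tilting bed: base plate 210 x 220 x 10 mm, two uprights. Origin on the bench right below the middle of the shaft; x axis points to the side where the bed lies (away from the robot), y runs along the shaft towards the crank, z up. The shaft lies 110 mm above the bench
- shaft (a point): middle of the horizontal shaft, on its axis, along the frame's y; it carries ratchet wheel, crank and bed. The bed's weight turns it down with 0.4 to 1.9 N m (3 to 16 N at the handle, more as the bed comes level). The pawl carries this at the start; if the handle is let go with the pawl out, the bed crashes down
- crank (a joint): turn of shaft, crank and bed, rad; grows as the bed is raised; range -0.6 to 1.3, about 0.78 at the start. The crank arm (120 mm, axis to axis) at value c points at 1.45 + c rad in the frame's x-z plane, from +x up towards +z: raising moves the handle back towards the robot (frame -x), lowering moves it over the top, away from the robot
- grip_center (a point): centre of the black crank handle, 29 mm thick, 82 mm long, lying along the frame's y and spinning freely on its pin; 142 mm from the middle of the shaft along frame +y. The flat crank arm stands 44 mm from this point (towards frame -y); free room on the other sides and above
- pawl_lever (a joint): lever swing, rad: 0 engaged (leans to the robot), 1.0 fully released (leans away, at its stop). Axis along frame y, 81 mm robot-side of the shaft, 55 mm above it. Friction holds it; 4 to 6 N at the knob. It moves the brass pawl by a spring: under load the pawl stays jammed in its tooth; cranking up 0.1 to 0.2 rad frees it, it springs clear and stays clear
- lever_knob (a point): centre of the yellow ball knob, 22 mm across, on the lever's end, 80 mm from the lever's axis: from 35 mm robot-side of that axis and 72 mm above it (engaged) to 42 mm beyond and 68 mm above it (released). Below it the lever is an 11 mm rod. 108 mm from the middle of the shaft along frame -y
- bed: red bed plate, 228 x 112 x 10 mm, with an aluminium cylinder head clamped on it, 1.2 to 1.9 kg together. Origin on the shaft's axis, x axis along the bed away from the shaft; underside 12 mm below that axis. Its tilt against the crank is clamped, different each time (up to 0.15 rad). The head's gasket face is finished: not to be touched
- rest: blue screw rest on the bench under the bed, foot 84 mm across, 140 to 160 mm from the shaft axis; origin on the bench under its centre. Its rubber pad, 48 mm across, is screwed to a height between 85 and 125 mm above the bench, not told: the landing must be felt or seen (the pull on the handle vanishes), within about 0.2 rad of level
- wrench: a steel spanner, 170 mm long, lying on the bench; a bystander
- piston: an aluminium piston standing upright, 54 mm across, 46 mm tall; origin under its centre; a bystander
- bearing: a steel bearing ring lying flat, 52 mm across, 15 mm tall; origin under its centre; a bystander
- bolt_jar: a glass jar with a steel lid, 64 mm across, 75 mm tall; origin under its centre; a bystander
- driver: an orange-handled screwdriver, 200 mm long, lying on the bench; a bystander
- oil: a grey plastic bottle with a red cap, 70 mm across, 200 mm tall; origin under its centre; a bystander
- tray: a blue plastic parts tray, 140 x 200 x 40 mm; origin under its centre; a bystander
- socket: a steel socket, 26 mm across, 38 mm tall, standing in the blue tray; origin under its centre; a bystander
Mind the look-alikes: they are no part of the job. Several things have the shape of the rest; the one meant has the colours described above.

How it is judged:
By the outcome, as a careful person would: the job done as asked, in the order asked, and still so for the second after the job is handed in, with the robot touching nothing.
It also fails if it takes over 69 s, if anything falls off the work surface, if the arm or the gripper's body presses on something with over 40 N, if the wrist force passes 120 N, or if a joint passes its speed limit or range.

### The arm

A 6-joint arm with a two-finger parallel gripper is mounted at the origin on the work surface. World frame = base frame: x ahead of the robot, y to its left, z up, the work surface at z = 0. Lengths are in m, angles in degrees, forces in N, time in s.
With the tool pointing down it reaches from about 0.4 to 0.825 m from the base axis. Payload 7 kg.
Tool frame: the origin (TCP) lies midway between the tips of the shut fingers; the grasp point (between the pads) lies 19 mm behind it (r.grasp_offset is the distance from the TCP to the grasp point, in m); z points along the fingers, x is the direction in which the jaws open and shut, and the axes are right-handed (so a half turn about z gives the same grasp; the last joint's range is limited). The gripper opens to 88 mm and grips with 3 to 60 N. Pads are 19 mm wide; open, the fingers measure 130 mm over their backs; the gripper's body (78 mm by 193 mm) begins 47 mm behind the grasp point.
Start: joints at [-52.535, 20.546, 0.682, 0, -70.136, -16.507], TCP at [0.241, -0.63, 0.2] pointing down, gripper open.
Joint ranges: [-176.03, 176.03], [-82.01, 121.73], [-58.28, 71.71], [-173.87, 95.51], [-174.79, -0.11], [-173.66, 173.66]. Speed limits (degrees/s): [136.94, 136.94, 172.46, 180, 180, 180].

### API

Orientations are given as [roll, pitch, yaw] about the fixed x, y, z axes, in that order (R = Rz(yaw) Ry(pitch) Rx(roll)).
In Python, from plant import r gives the robot as it stands.
- The arm moves only by the tool step_arm, never from a script. Its argument "deltas" is a list of rows, each a list of 7 numbers: the turn, a rotation vector about the tool's x, y, z in rad, then the shift along the tool's x, y, z in mm, then the opening, from -1 (shut) to 1 (fully open), so that 0 is half open. In form: [[ax, ay, az, x, y, z, grip], ...]. A call has 1 to 10 rows; each row shifts and turns the pose as measured when the row begins, along the tool's axes as they then stand; what a row does not reach is not made up. A row lasts 1/10 s, in which the tool goes at most 50 mm and 8.59 degrees, less where a joint would pass 70% of its speed; a pose out of reach is approached as far as the arm can. A call with a gripper value outside its range is refused whole. The fingers move at their own pace and stop on an object; "squeeze" is the grip in N (left out, the last holds). Time passes only in rows, so rows that do not move let the fingers close. It gives the time, the measured TCP pose, the force and the opening at its end, in the units of the state.
- r.get_state(): the state, without advancing time (a new reading comes with each control period).
- r.capture(name): name is "scene" or "top" or "wrist"; returns the picture (400x640x3 uint8, red, green, blue); there is no depth.
- r.camera_info(name): a dict with "vertical_fov" (degrees; the focal length in pixels is half the picture's height over the tangent of half this angle, whatever the lens; pixels are square), "cx", "cy" (the principal point, pixels), "k1" (the pictures are not rectified: a ray, as slopes to the right and down, at radius r is drawn at 1 + k1 r^2 times it, then the intrinsics apply), "view" (4x4, takes a point from world to camera coordinates). Camera axes: x right, y down, z forward; pixel columns grow to the right and rows downward; lengths in m; the calibration is good to about 2 mm. A picture is of the moment at which its call begins: read the wrist's pose just before it. camera_info takes no time and is no camera call; for the wrist camera it gives the pose at the moment of the call.
- r.close_job(): hands the job in, once; it reports no verdict.
The state is a dict: "time_s": time; "joints": joint angles; "qd": joint speeds; "joint_torque": joint torques, N m; "tcp_pos": TCP position; "eef_rot": TCP orientation; "contact_force": force on the tool from outside, world axes, zero at the start; "moment": the same for the moment, N m; "gripper_width": finger opening in m.
Only numpy, scipy, OpenCV 4.12 (cv2) and the standard library are available. Lean on these libraries where they do the work, as an engineer would, in place of code of your own. Each camera call takes 0.05 s, during which the arm holds its last target.

## Working session

There is one attempt and no reset: what is moved stays moved. The work goes in short steps, Python scripts to look and compute and a tool call to move; the robot and the scene stay as the last step left them, time stands still between calls to the robot, and variables do not carry over. Pictures are saved under pics/ and viewed, and the job is handed in when it is done.

Besides the shell and the picture viewer there is one more tool, called after ">>>" in YAML: its name, and indented under it one key for each argument. step_arm: Moves the arm, as the interface text tells. Its arguments: {"type":"object","properties":{"deltas":{"type":"array","items":{"type":"array","items":{"type":"number"}}},"squeeze":{"type":"number"}},"required":["deltas"]}

```bash
ls; mkdir -p pics; python3 - <<'E'
from plant import r
import cv2
for n in("scene","top","wrist"):
    im=r.capture(n); cv2.imwrite(f"pics/{n}0.png",im[:,:,::-1]); i=r.camera_info(n); print(n,i)
print(r.get_state(), r.grasp_offset)
E
```

```text
pics
scene {'vertical_fov': 55.506789432240176, 'cx': 319.153221106936, 'cy': 197.67230684527, 'k1': 0.025512331949835477, 'view': array([[-0.19252587,  0.98112971,  0.01784047,  0.11944654],
       [ 0.80057604,  0.16755758, -0.57532813, -0.36527018],
       [-0.56746083, -0.09648289, -0.81772811,  1.70402445],
       [ 0.        ,  0.        ,  0.        ,  1.        ]])}
top {'vertical_fov': 50.060611939446154, 'cx': 320.3845986216048, 'cy': 194.78102645782366, 'k1': -0.09552466296891957, 'view': array([[-1.19771844e-02, -9.99925863e-01, -2.19436080e-03,
        -8.82642025e-03],
       [-9.87522618e-01,  1.21731708e-02, -1.57006027e-01,
         6.14391842e-01],
       [ 1.57021099e-01,  2.86490785e-04, -9.87595207e-01,
         1.42107692e+00],
       [ 0.00000000e+00,  0.00000000e+00,  0.00000000e+00,
         1.00000000e+00]])}
wrist {'vertical_fov': 67.4620425129146, 'cx': 316.6489803704193, 'cy': 197.35345858244978, 'k1': -0.045353964623399926, 'view': array([[-0.35773829,  0.93382046,  0.00163411,  0.6745954 ],
       [ 0.90510318,  0.34630525,  0.24670004, -0.03096683],
       [ 0.22980764,  0.08973309, -0.96909051,  0.39086893],
       [ 0.        ,  0.        ,  0.        ,  1.        ]])}
{'time_s': 0.15, 'joints': array([-5.25349809e+01,  2.05821185e+01,  6.46602193e-01, -1.42385873e-02,
       -7.01362406e+01, -1.65058127e+01]), 'qd': array([-0.01359285, -0.07348685,  0.18302178,  0.15072282, -0.01400399,
        0.06523404]), 'joint_torque': array([-1.01645812e-03, -5.83275282e+01,  2.93292385e+01,  7.00119495e+00,
        8.81044107e-03, -1.03008740e-04]), 'tcp_pos': array([ 0.24126555, -0.62998271,  0.19954382]), 'eef_rot': array([-1.79992447e+02, -7.26033280e-02,  1.10954355e+02]), 'contact_force': array([ 0.58394367, -0.18182815,  0.72867179]), 'moment': array([-0.02376801, -0.00309311,  0.03856113]), 'gripper_width': 0.08724884104374417} 0.0188
```

View pics/scene0.png

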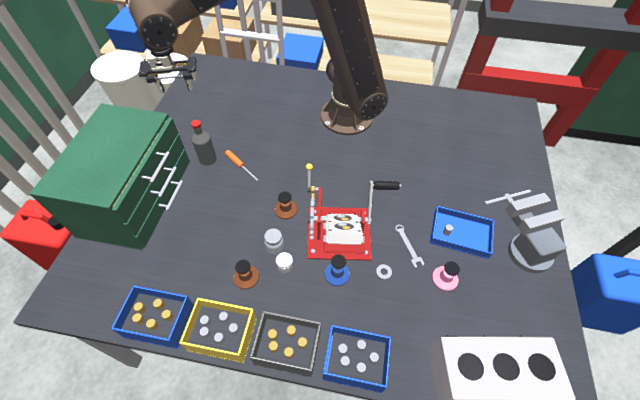

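View pics/top0.png

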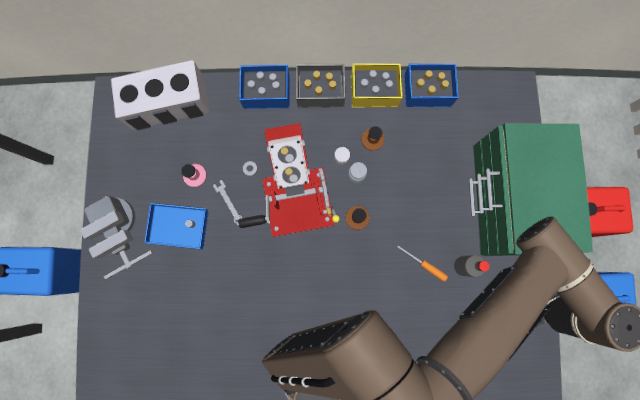

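View pics/wrist0.png

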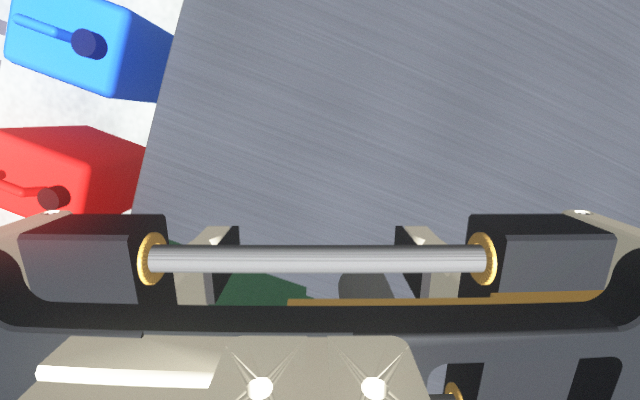

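```bash
python3 - <<'E'
import cv2
a=cv2.imread("pics/scene0.png")[140:300,280:440]; cv2.imwrite("pics/s_z.png",cv2.resize(a,None,fx=3.7,fy=3.7,interpolation=cv2.INTER_CUBIC))
a=cv2.imread("pics/top0.png")[115:255,220:380]; cv2.imwrite("pics/t_z.png",cv2.resize(a,None,fx=4,fy=4,interpolation=cv2.INTER_CUBIC))
E
```

```text
(no output)
```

View pics/s_z.png

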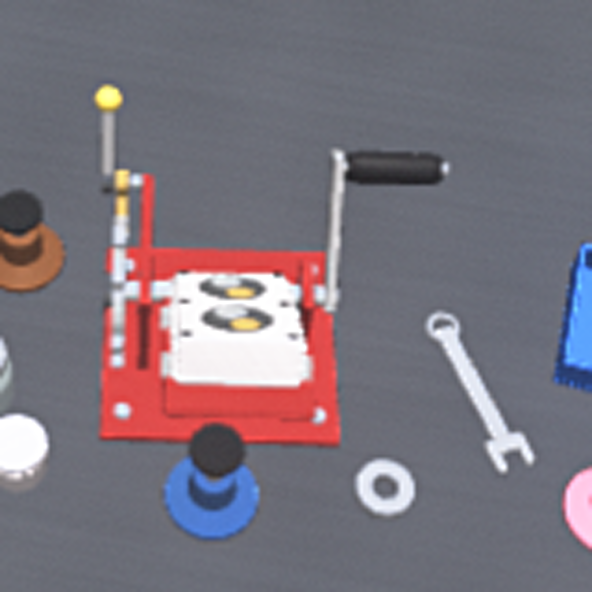

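View pics/t_z.png

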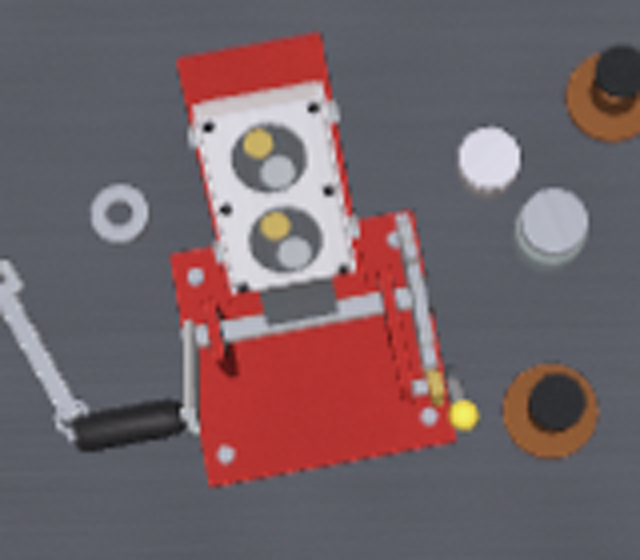

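```bash
cat > h.py <<'E'
import numpy as np, cv2
from plant import r
from scipy.optimize import least_squares
def cam(n):
    i=r.camera_info(n); return i
def proj(i,P):
    P=np.atleast_2d(P); V=np.array(i["view"]); f=200/np.tan(np.radians(i["vertical_fov"]/2))
    q=P@V[:3,:3].T+V[:3,3]; s=q[:,:2]/q[:,2:]; s=s*(1+i["k1"]*(s**2).sum(1,keepdims=True))
    return s*f+[i["cx"],i["cy"]]
def tri(obs):
    # obs list of (cam,px)
    f=lambda p: np.concatenate([(proj(c,p)-u).ravel() for c,u in obs])
    s=least_squares(f,[.6,0,.1]); return s.x, np.abs(s.fun).max()
def w(P,h):
    P=np.atleast_2d(P); a=h[2]; R=np.array([[np.cos(a),-np.sin(a),0],[np.sin(a),np.cos(a),0],[0,0,1]])
    return P@R.T+[h[0],h[1],0]
E
python3 - <<'E'
from h import *
S=cam("scene");T=cam("top")
kn,e=tri([(T,(335.75,218.5)),(S,(309.2,166.5))]);print("knob",kn,e)
hd,e=tri([(T,(252.5,221)),(S,(386.5,185.4))]);print("handle",hd,e)
knF=[-.081-.035,-.108,.110+.055+.072]
def grip(c,R=.12): return [R*np.cos(1.45+c),.142,.11+R*np.sin(1.45+c)]
corn=np.array([(334,225),(272.75,236.75),(263,178.5),(322.5,167.5)])
def f(p):
    h=p[:3]
    # plate corners near-right: -x,-y ; near-left -x,+y
    C=[[p[4]-.105,p[5]-.11,.01],[p[4]-.105,p[5]+.11,.01],[p[4]+.105,p[5]+.11,.01],[p[4]+.105,p[5]-.11,.01]]
    return np.concatenate([(proj(T,w(C,h))-corn).ravel(),(proj(T,w([knF,grip(p[3])],h))-[(335.75,218.5),(252.5,221)]).ravel(),(proj(S,w([knF,grip(p[3])],h))-[(309.2,166.5),(386.5,185.4)]).ravel()])
s=least_squares(f,[.55,0,0.2,.78,0,0]);print(s.x,s.fun.round(2))
h=s.x[:3];print("knob",w(knF,h),"grip",w(grip(s.x[3]),h),"yaw",np.degrees(h[2]))
E
```

```text
knob [ 0.51252557 -0.05974014  0.23583334] 0.4748615342332414
handle [0.5113013  0.19401739 0.20212038] 0.8589063667174628
[ 0.6088067   0.06670877  0.17340582  0.78567783 -0.01233554 -0.00200521] [ 0.41  0.17 -0.51  0.03 -0.64 -0.    0.74 -0.23 -0.44 -0.18 -0.87 -0.04
 -0.5  -0.11 -0.81 -0.43]
knob [[ 0.51318048 -0.05968596  0.237     ]] grip [[0.51138071 0.19380516 0.20443879]] yaw 9.935421541238066
```

>>> step_arm:
  deltas:
    - [0,0,-0.13,0,0,-15,-1]
    - [0,0,-0.14,0,0,-16,-1]
    - [0,0,-0.14,0,0,-16,-1]
    - [0,0,-0.14,0,0,-16,-1]
    - [0,0,-0.14,0,0,-16,-1]
    - [0,0,-0.14,0,0,-16,-1]
    - [0,0,-0.14,0,0,-16,-1]
    - [0,0,-0.14,0,0,-16,-1]
    - [0,0,-0.14,0,0,-16,-1]
    - [0,0,-0.14,0,0,-16,-1]

```text
time_s: 1.15
tcp_pos: [0.2404, -0.6277, 0.3569]
eef_rot: [179.2, -0.2, -166.4]
contact_force: [0.0, 0.2, -0.5]
gripper_width: 0.0129
```

```bash
cat >> h.py <<'E'
from scipy.spatial.transform import Rotation as Rn
H=np.array([0.6088067,0.06670877,0.17340582])
def here():
    s=r.get_state(); p=s["tcp_pos"]; R=Rn.from_euler("xyz",s["eef_rot"],degrees=True)
    a=H[2]; d=p[:2]-H[:2]
    f=[d[0]*np.cos(a)+d[1]*np.sin(a),-d[0]*np.sin(a)+d[1]*np.cos(a),p[2]]
    print("t",round(s["time_s"],2),"frame pos mm",np.round(np.array(f)*1000,1),"rot",s["eef_rot"].round(2),"F",s["contact_force"].round(1),"w",round(s["gripper_width"],4),"J",s["joints"].round(0))
    return s,np.array(f),R
def togo(F):
    s,f,R=here(); a=H[2]; d=np.array(F)/1000-f
    D=np.array([d[0]*np.cos(a)-d[1]*np.sin(a),d[0]*np.sin(a)+d[1]*np.cos(a),d[2]])
    Rt=Rn.from_euler("xyz",[180,0,np.degrees(a)+180],degrees=True)
    print("tool shift mm",(R.inv().apply(D)*1000).round(1),"turn",(R.inv()*Rt).as_rotvec().round(3))
E
python3 - <<'E'
from h import *
togo([-163,-108,350])
E
```

```text
t 1.15 frame pos mm [-482.7 -620.4  356.9] rot [ 179.16   -0.2  -166.35] F [ 0.   0.2 -0.5] w 0.0129 J [-53.  18.  17.  -0. -90.  66.]
tool shift mm [-352.2  490.5   12.9] turn [ 0.015 -0.004  0.065]
```

>>> step_arm:
  deltas:
    - [0.015,0,0.065,-26,36,0,-1]
    - [0,0,0,-27,38,0,-1]
    - [0,0,0,-27,38,0,-1]
    - [0,0,0,-27,38,0,-1]
    - [0,0,0,-27,38,0,-1]
    - [0,0,0,-27,38,0,-1]
    - [0,0,0,-27,38,0,-1]
    - [0,0,0,-27,38,0,-1]
    - [0,0,0,-27,38,0,-1]
    - [0,0,0,-27,38,0,-1]

```text
time_s: 2.15
tcp_pos: [0.4371, -0.1958, 0.3534]
eef_rot: [179.9, -0.3, -170.0]
contact_force: [1.5, -0.9, -0.1]
gripper_width: 0.0004
```

```bash
python3 - <<'E'
from h import *
togo([-163,-108,350])
E
```

```text
t 2.15 frame pos mm [-214.4 -229.   353.4] rot [ 179.9    -0.3  -170.01] F [ 1.5 -0.9 -0.1] w 0.0004 J [ -1.  -2.  -7.  -0. -85.  11.]
tool shift mm [-51.5 120.9   3.3] turn [ 0.002 -0.005  0.001]
```

>>> step_arm:
  deltas:
    - [0,0,0,-17,40,0,-1]
    - [0,0,0,-17,40,0,-1]
    - [0,0,0,-16,40,0,-1]
    - [0,0,0,0,0,40,-1]
    - [0,0,0,0,0,40,-1]
    - [0,0,0,0,0,25,-1]
    - [0,0,0,0,0,0,-1]

```text
time_s: 2.85
tcp_pos: [0.4666, -0.056, 0.245]
eef_rot: [179.8, -0.2, -169.4]
contact_force: [0.8, 0.1, 0.1]
gripper_width: 0.0006
```

```bash
python3 - <<'E'
from h import *
togo([-163,-108,222])
for n in("scene","top"):
    im=r.capture(n); cv2.imwrite(f"pics/{n}1.png",im[:,:,::-1])
a=cv2.imread("pics/scene1.png")[100:300,240:440]; cv2.imwrite("pics/s1z.png",cv2.resize(a,None,fx=3,fy=3,interpolation=cv2.INTER_CUBIC))
E
```

```text
t 2.85 frame pos mm [-161.2  -96.4  245. ] rot [ 1.7981e+02 -1.7000e-01 -1.6942e+02] F [0.8 0.1 0.1] w 0.0006 J [ 17.  -1. -20.  -0. -71.  -6.]
tool shift mm [  1.9 -11.7  22.9] turn [ 0.003 -0.003  0.011]
```

View pics/s1z.png

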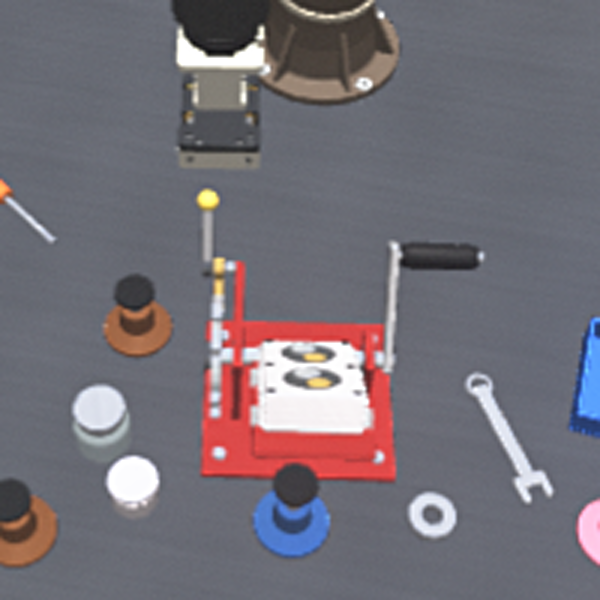

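>>> step_arm:
  deltas:
    - [0,0,0.011,2,-12,23,-1]
    - [0,0,0,0,0,0,-1]
    - [0,0,0,-7,0,0,-1]
    - [0,0,0,-7,0,0,-1]

```text
time_s: 3.35
tcp_pos: [0.4877, -0.0666, 0.2334]
eef_rot: [179.9, 0.8, -170.1]
contact_force: [0.0, -0.1, -0.5]
gripper_width: 0.0004
```

```bash
python3 - <<'E'
from h import *
togo([-148,-108,222])
E
```

```text
t 3.35 frame pos mm [-142.3 -110.4  233.4] rot [ 179.95    0.77 -170.1 ] F [ 0.  -0.1 -0.5] w 0.0004 J [ 15.   1. -19.   0. -69.  -5.]
tool shift mm [ 5.9  2.4 11.3] turn [ 0.001  0.014 -0.001]
```

>>> step_arm:
  deltas:
    - [0,0,0,0,2,11,-1]
    - [0,0,0,0,0,2,-1]
    - [0,0,0,-8,0,0,-1]
    - [0,0,0,-8,0,0,-1]
    - [0,0,0,-8,0,0,-1]

```text
time_s: 3.85
tcp_pos: [0.5149, -0.0592, 0.2223]
eef_rot: [180.0, 1.0, -170.0]
contact_force: [-0.1, 0.1, 1.3]
gripper_width: 0.0003
```

```bash
python3 - <<'E'
from h import *
togo([-71,-108,222])
E
```

```text
t 3.85 frame pos mm [-114.2 -107.8  222.3] rot [ 179.96    0.99 -170.05] F [-0.1  0.1  1.3] w 0.0003 J [ 15.   4. -18.   0. -67.  -5.]
tool shift mm [-43.2  -0.2   1. ] turn [0.001 0.017 0.   ]
```

```bash
python3 - <<'E'
from h import *
for n in("scene","top"):
    im=r.capture(n); cv2.imwrite(f"pics/{n}2.png",im[:,:,::-1])
a=cv2.imread("pics/scene2.png")[130:230,270:370]; cv2.imwrite("pics/s2z.png",cv2.resize(a,None,fx=6,fy=6,interpolation=cv2.INTER_CUBIC))
im=r.capture("wrist"); cv2.imwrite("pics/w2.png",im[:,:,::-1])
E
```

```text
(no output)
```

View pics/s2z.png

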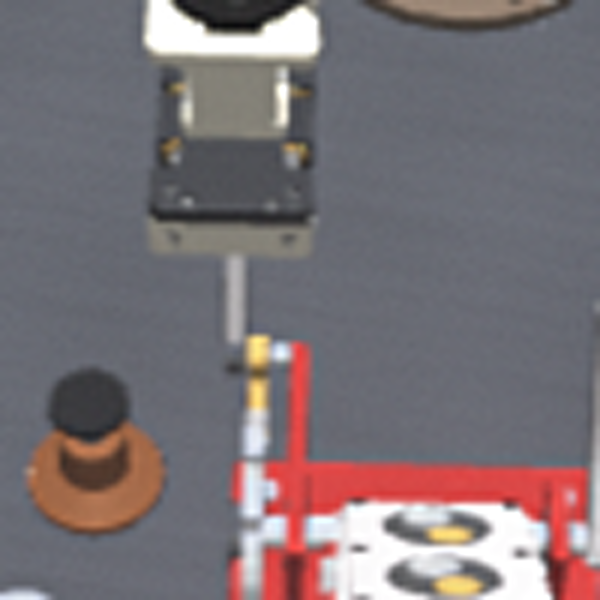

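View pics/w2.png

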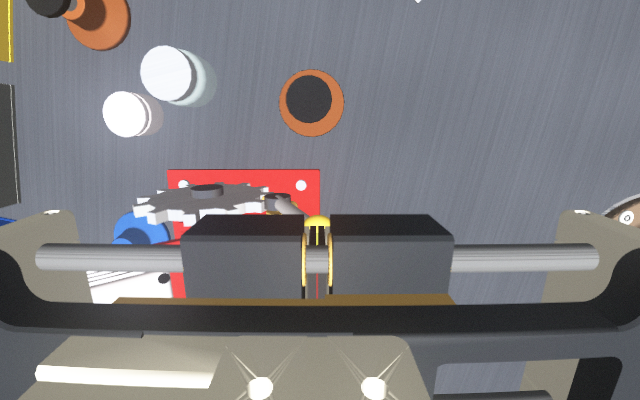

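```bash
python3 - <<'E'
from h import *
s,f,R=here()
W=cam("wrist"); V=np.array(W["view"]); print("cam pos frame", -V[:3,:3].T@V[:3,3], V[2,:3])
for kf in ([-.116,-.108,.237],[-.09,-.108,.244],[-.104,-.108,.241]): print(kf,proj(W,w(kf,H)))
print("tcp",proj(W,s["tcp_pos"]), "grasp",proj(W,s["tcp_pos"]+[0,0,.0188]))
im=cv2.imread("pics/w2.png")[150:270,240:400]; cv2.imwrite("pics/w2z.png",cv2.resize(im,None,fx=5,fy=5,interpolation=cv2.INTER_CUBIC))
E
```

```text
t 4.0 frame pos mm [-114.2 -107.8  222. ] rot [ 179.97    0.98 -170.06] F [0.4 0.1 0.6] w 0.0005 J [ 15.   4. -18.   0. -67.  -5.]
cam pos frame [ 0.52309255 -0.12545371  0.40774341] [-0.02654548  0.24695718 -0.96866273]
[-0.116, -0.108, 0.237] [[318.80685217 233.72351696]]
[-0.09, -0.108, 0.244] [[274.39818958 237.75520975]]
[-0.104, -0.108, 0.241] [[298.58933664 236.03837486]]
tcp [[316.32664586 225.59562004]] grasp [[315.75525043 236.29150223]]
```

View pics/w2z.png

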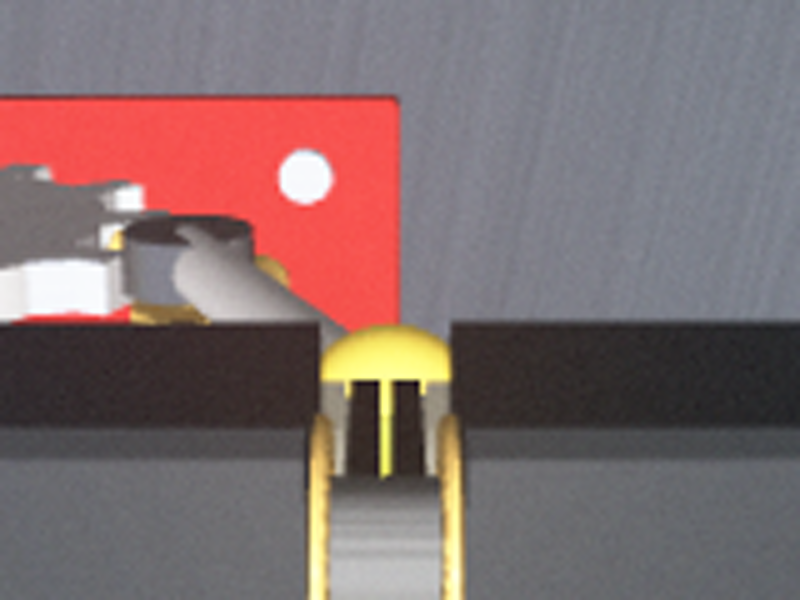

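```bash
python3 - <<'E'
import cv2
a=cv2.imread("pics/top2.png")[130:270,230:390]; cv2.imwrite("pics/t2z.png",cv2.resize(a,None,fx=4,fy=4,interpolation=cv2.INTER_CUBIC))
E
```

```text
(no output)
```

View pics/t2z.png

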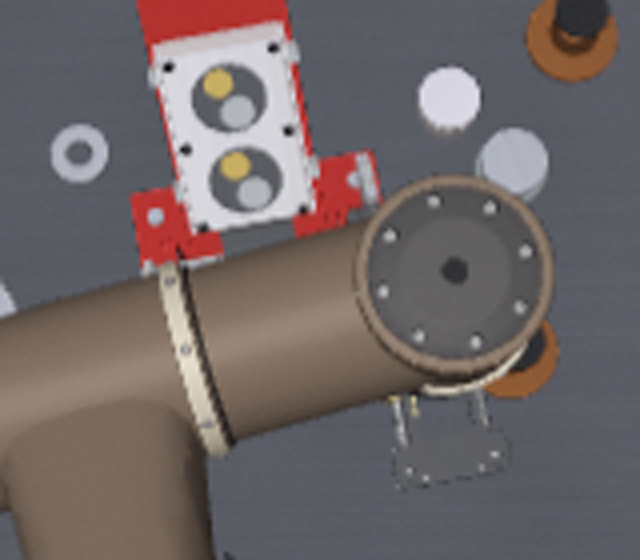

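>>> step_arm:
  deltas:
    - [0,0.0,0,-4,0,0,-1]
    - [0,0,0,-4,0,0,-1]

```text
time_s: 4.2
tcp_pos: [0.5227, -0.0579, 0.2222]
eef_rot: [180.0, 1.0, -170.1]
contact_force: [0.4, 0.1, -0.0]
gripper_width: 0.0004
```

```bash
python3 - <<'E'
from h import *
s,f,R=here(); print(s["joint_torque"].round(2))
im=r.capture("wrist"); cv2.imwrite("pics/w3.png",im[:,:,::-1])
im=cv2.imread("pics/w3.png")[150:270,240:400]; cv2.imwrite("pics/w3z.png",cv2.resize(im,None,fx=5,fy=5,interpolation=cv2.INTER_CUBIC))
W=cam("wrist")
for y in(-.1175,-.108,-.0985):
  print(proj(W,w([f[0],y,f[2]],H)))
E
```

```text
t 4.2 frame pos mm [-106.4 -107.9  222.2] rot [ 179.96    0.96 -170.07] F [ 0.4  0.1 -0. ] w 0.0004 J [ 15.   5. -17.   0. -67.  -5.]
[ 5.000e-02 -3.657e+01  2.878e+01  6.920e+00  1.000e-01 -1.000e-02]
[[317.16262753 211.61826045]]
[[317.15336932 225.47623639]]
[[317.14424271 238.99008901]]
```

View pics/w3z.png

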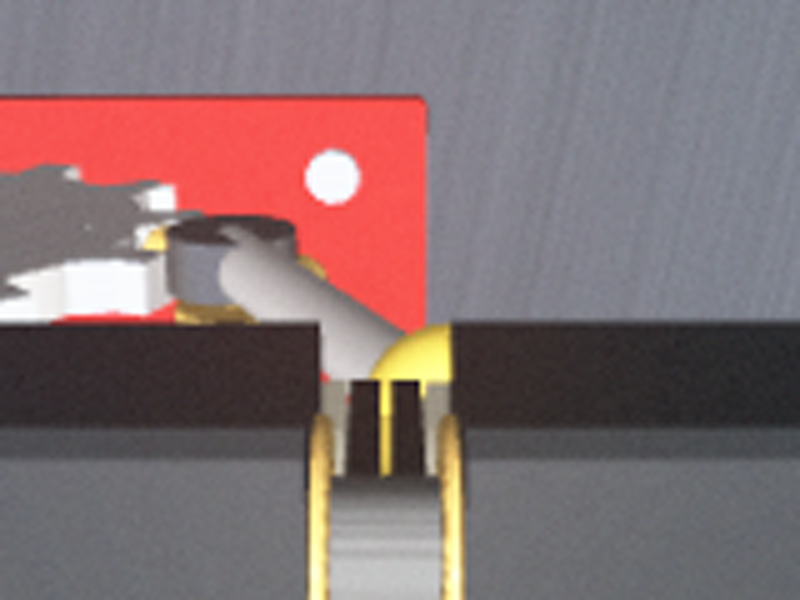

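```bash
python3 - <<'E'
from h import *
s,f,R=here()
W=cam("wrist");V=np.array(W["view"])
print("plate corner",proj(W,w([-.1173,-.112,.01],H)))
print("lever axis",proj(W,w([[-.081,-.108,.165],[-.081,-.095,.165],[-.116,-.108,.237]],H)))
for ty in(-9.5,0,9.5):
  for tz in (0,-19,-40):
    P=s["tcp_pos"]+R.apply(np.array([[10,ty,tz],[44,ty,tz]])/1000); print(ty,tz,proj(W,P).round(1).tolist())
print("cam in tool",R.inv().apply(-V[:3,:3].T@V[:3,3]-s["tcp_pos"]))
E
```

```text
t 4.25 frame pos mm [-105.8 -107.9  222.2] rot [ 179.97    0.97 -170.06] F [0.9 0.4 0.3] w 0.0005 J [ 15.   5. -17.   0. -67.  -5.]
plate corner [[327.71924767 168.9862468 ]]
lever axis [[288.07047759 202.27799027]
 [288.43265681 216.97376805]
 [332.62566523 233.77991744]]
-9.5 0 [[331.7, 211.7], [384.0, 211.7]]
-9.5 -19 [[333.3, 221.2], [391.0, 221.2]]
-9.5 -40 [[335.5, 234.4], [400.7, 234.2]]
0 0 [[331.5, 225.6], [383.2, 225.5]]
0 -19 [[333.1, 236.4], [390.0, 236.3]]
0 -40 [[335.2, 251.2], [399.4, 251.1]]
9.5 0 [[331.3, 239.1], [382.4, 239.0]]
9.5 -19 [[332.8, 251.1], [389.0, 251.0]]
9.5 -40 [[334.9, 267.6], [398.1, 267.3]]
cam in tool [ 0.00019288 -0.06652462 -0.18576945]
```

View pics/w3.png

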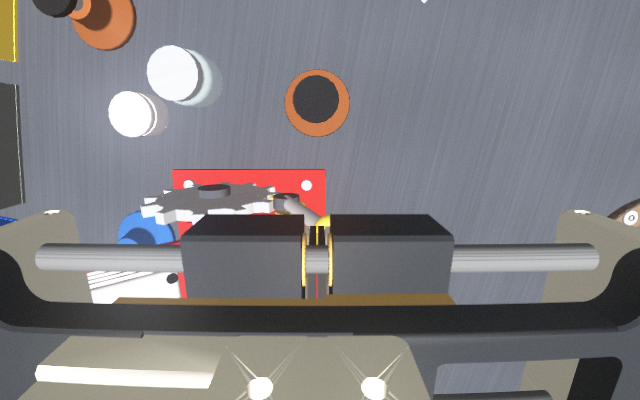

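>>> step_arm:
  deltas:
    - [0,0.0,0,20,0,-2,-1]
    - [0,0,0,25,0,0,-1]
    - [0,0.015,0,8,0,0,-1]
    - [0,0,0,0,0,11,-1]
    - [0,0,0,0,0,9,-1]
    - [0,0,0,0,0,0,-1]

```text
time_s: 4.85
tcp_pos: [0.4705, -0.067, 0.2011]
eef_rot: [180.0, 0.1, -170.1]
contact_force: [0.1, 0.4, 0.1]
gripper_width: 0.0005
```

```bash
python3 - <<'E'
from h import *
togo([-148,-108,200])
im=r.capture("wrist"); cv2.imwrite("pics/w4.png",im[:,:,::-1])
E
```

```text
t 4.85 frame pos mm [-159.3 -107.8  201.1] rot [ 1.7995e+02  6.0000e-02 -1.7007e+02] F [0.1 0.4 0.1] w 0.0005 J [ 16.   1. -24.  -0. -65.  -6.]
tool shift mm [-11.3  -0.2   1.1] turn [ 0.001  0.001 -0.   ]
```

View pics/w4.png

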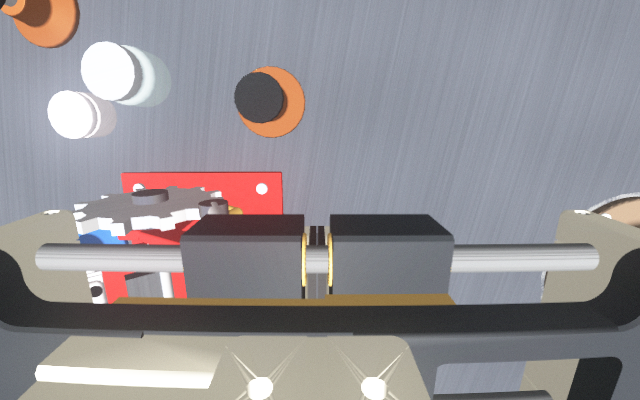

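>>> step_arm:
  deltas:
    - [0,0,0,-8,0,0,-1]
    - [0,0,0,-8,0,0,-1]
    - [0,0,0,-8,0,0,-1]
    - [0,0,0,-8,0,0,-1]

```text
time_s: 5.3
tcp_pos: [0.5026, -0.0621, 0.2015]
eef_rot: [-180.0, -0.3, -170.1]
contact_force: [-6.6, -0.6, 5.3]
gripper_width: 0.0005
```

```bash
python3 - <<'E'
from h import *
togo([-71,-108,200])
E
```

```text
t 5.3 frame pos mm [-126.8 -108.6  201.5] rot [-179.96   -0.29 -170.07] F [-6.6 -0.6  5.3] w 0.0005 J [ 15.   5. -20.   0. -66.  -5.]
tool shift mm [-55.8   0.6   1.3] turn [-0.001 -0.005 -0.   ]
```

>>> step_arm:
  deltas:
    - [0,0,0,14,0,0,-1]
    - [0,0,0,0,0,9,-1]
    - [0,0,0,0,0,7,-1]
    - [0,0,0,-7,0,0,-1]
    - [0,0,0,-8,0,0,-1]
    - [0,0,0,-8,0,0,-1]

```text
time_s: 5.9
tcp_pos: [0.5119, -0.061, 0.1847]
eef_rot: [-179.9, -0.4, -170.1]
contact_force: [-5.3, -1.0, 6.3]
gripper_width: 0.0005
```

```bash
python3 - <<'E'
from h import *
togo([-71,-108,186])
im=r.capture("wrist"); cv2.imwrite("pics/w5.png",im[:,:,::-1])
im=cv2.imread("pics/w5.png")[150:270,220:380]; cv2.imwrite("pics/w5z.png",cv2.resize(im,None,fx=5,fy=5,interpolation=cv2.INTER_CUBIC))
E
```

```text
t 5.9 frame pos mm [-117.5 -109.1  184.7] rot [-179.91   -0.44 -170.06] F [-5.3 -1.   6.3] w 0.0005 J [ 15.   6. -20.   0. -64.  -5.]
tool shift mm [-46.5   1.1  -1.7] turn [-0.002 -0.008  0.   ]
```

View pics/w5z.png

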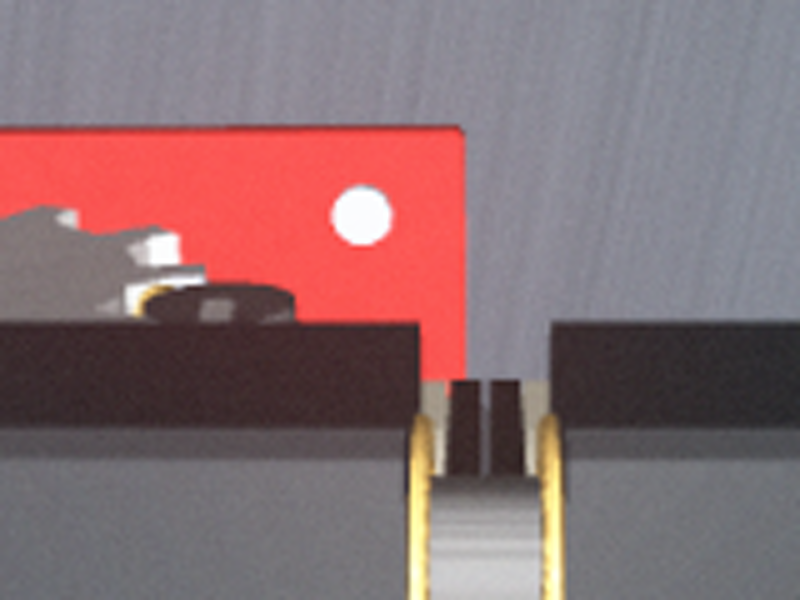

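>>> step_arm:
  deltas:
    - [0,0,0,-8,0,0,-1]
    - [0,0,0,-8,0,0,-1]
    - [0,0,0,-8,0,0,-1]

```text
time_s: 6.25
tcp_pos: [0.5371, -0.0568, 0.1852]
eef_rot: [-179.9, -0.6, -170.1]
contact_force: [-4.0, -0.1, 0.8]
gripper_width: 0.0008
```

```bash
python3 - <<'E'
from h import *
togo([-71,-108,186])
im=r.capture("scene"); cv2.imwrite("pics/s5.png",im[:,:,::-1])
a=cv2.imread("pics/s5.png")[130:230,270:370]; cv2.imwrite("pics/s5z.png",cv2.resize(a,None,fx=6,fy=6,interpolation=cv2.INTER_CUBIC))
E
```

```text
t 6.25 frame pos mm [ -91.9 -109.3  185.2] rot [-179.88   -0.56 -170.06] F [-4.  -0.1  0.8] w 0.0008 J [ 15.   9. -17.   0. -64.  -5.]
tool shift mm [-20.9   1.3  -1. ] turn [-0.002 -0.01   0.   ]
```

View pics/s5z.png

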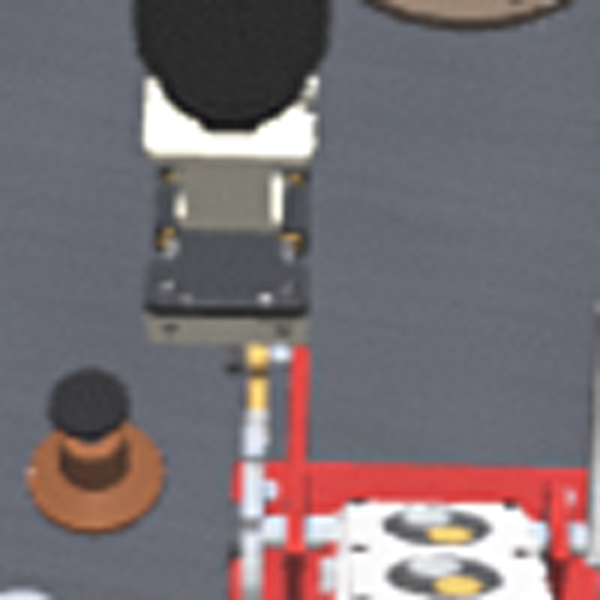

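>>> step_arm:
  deltas:
    - [0,-0.01,0,-8,1,0,-1]
    - [0,0,0,-8,0,0,-1]
    - [0,0,0,-8,0,0,-1]

```text
time_s: 6.6
tcp_pos: [0.556, -0.053, 0.1811]
eef_rot: [-179.9, -0.8, -170.2]
contact_force: [-17.6, -2.1, 8.6]
gripper_width: 0.0005
```

```bash
python3 - <<'E'
from h import *
togo([-58,-108,186])
E
```

```text
t 6.6 frame pos mm [ -72.6 -108.8  181.1] rot [-179.88   -0.77 -170.16] F [-17.6  -2.1   8.6] w 0.0005 J [ 15.  11. -15.   0. -65.  -5.]
tool shift mm [-14.6   0.8  -5.1] turn [-0.002 -0.013 -0.002]
```

```bash
python3 - <<'E'
from h import *
im=r.capture("wrist"); cv2.imwrite("pics/w6.png",im[:,:,::-1])
im=r.capture("scene"); cv2.imwrite("pics/s6.png",im[:,:,::-1])
a=cv2.imread("pics/s6.png")[130:230,270:370]; cv2.imwrite("pics/s6z.png",cv2.resize(a,None,fx=6,fy=6,interpolation=cv2.INTER_CUBIC))
W=cam("wrist"); print(proj(W,w([-.039,-.108,.233],H)))
here()
E
```

```text
[[248.61984807 263.2026991 ]]
t 6.7 frame pos mm [ -72.8 -108.8  181.2] rot [-179.87   -0.83 -170.15] F [-11.   -0.4   2.8] w 0.0007 J [ 15.  11. -15.   0. -65.  -5.]
```

View pics/s6z.png

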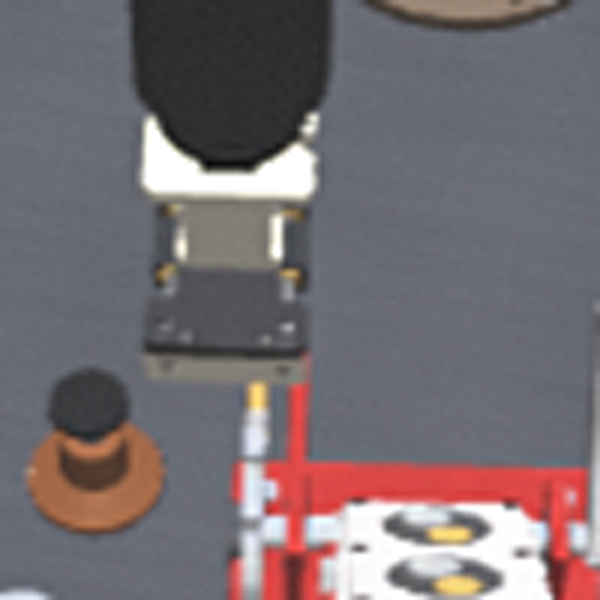

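View pics/w6.png

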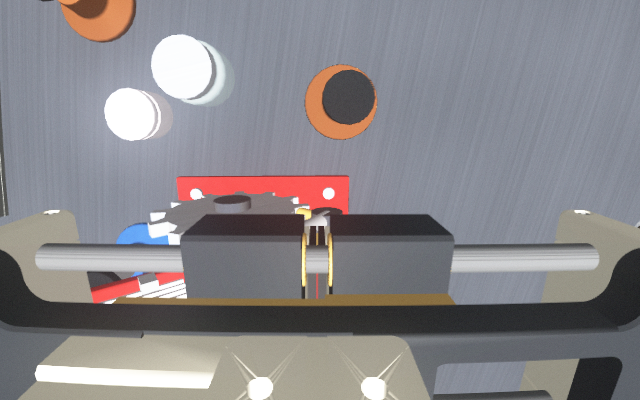

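>>> step_arm:
  deltas:
    - [0,-0.013,0,12,0,-2,-1]
    - [0,0,0,3,0,-30,-1]
    - [0,0,0,0,0,-45,-1]
    - [0,0,0,0,20,-40,1]
    - [0,0,0,0,40,0,1]
    - [0,0,0,0,0,0,1]

```text
time_s: 7.3
tcp_pos: [0.5331, 0.0058, 0.3002]
eef_rot: [-180.0, 0.0, -170.3]
contact_force: [0.4, -0.8, -1.5]
gripper_width: 0.0189
```

```bash
python3 - <<'E'
from h import *
togo([-73,150,330])
S=cam("scene");T=cam("top")
im=r.capture("scene"); cv2.imwrite("pics/s7.png",im[:,:,::-1])
a=cv2.imread("pics/s7.png")[130:290,270:430]; cv2.imwrite("pics/s7z.png",cv2.resize(a,None,fx=3.7,fy=3.7,interpolation=cv2.INTER_CUBIC))
im=r.capture("wrist"); cv2.imwrite("pics/w7.png",im[:,:,::-1])
for nm,c in(("scene",S),("wrist",cam("wrist"))):
  for kf in ([-.039,-.108,.233],[-.045,-.108,.2365],[-.052,-.108,.239]): print(nm,kf,proj(c,w(kf,H)).round(1), (proj(c,w(kf,H))-[270,130])*3.7)
E
```

```text
t 7.3 frame pos mm [-85.1 -47.  300.2] rot [-179.95    0.   -170.33] F [ 0.4 -0.8 -1.5] w 0.0189 J [ 22.   4.  -8.   0. -78. -12.]
tool shift mm [-11.2 197.  -29.9] turn [-0.001  0.    -0.005]
scene [-0.039, -0.108, 0.233] [[307.8 186.3]] [[139.89844333 208.16685512]]
scene [-0.045, -0.108, 0.2365] [[307.9 184. ]] [[140.13819564 199.97171898]]
scene [-0.052, -0.108, 0.239] [[308.  181.8]] [[140.4293423 191.5662422]]
wrist [-0.039, -0.108, 0.233] [[260.1 131.4]] [[-36.55988526   5.17779559]]
wrist [-0.045, -0.108, 0.2365] [[266.7 131.5]] [[-12.34966645   5.447792  ]]
wrist [-0.052, -0.108, 0.239] [[274.8 131.5]] [[17.77939452  5.55707017]]
```

View pics/s7z.png

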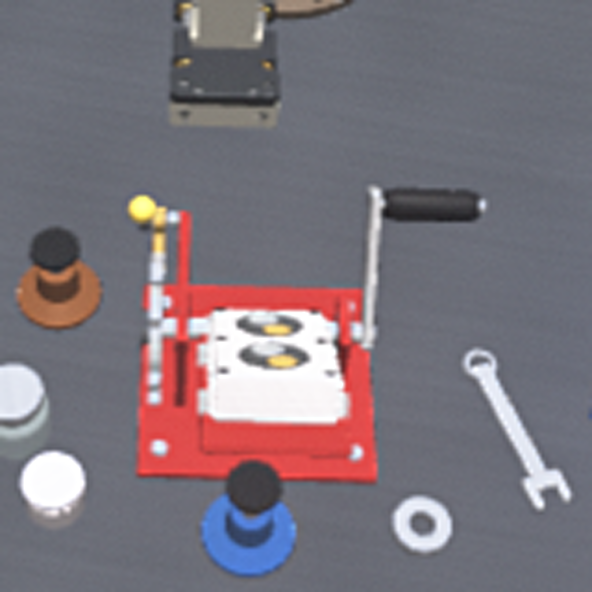

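View pics/w7.png

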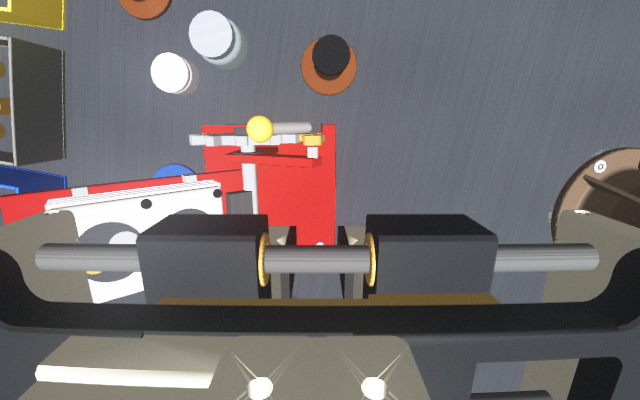

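>>> step_arm:
  deltas:
    - [0,0,0,-2,30,-10,1]
    - [0,0,0,-2,40,-10,1]
    - [0,0,0,-2,40,-5,1]
    - [0,0,0,-2,40,0,1]
    - [0,0,0,-2,35,0,1]
    - [0,0,0,-1,10,0,1]
    - [0,0,0,0,0,0,1]

```text
time_s: 8.1
tcp_pos: [0.5136, 0.2002, 0.3203]
eef_rot: [-179.7, -0.3, -170.7]
contact_force: [0.6, -0.1, -0.5]
gripper_width: 0.083
```

```bash
python3 - <<'E'
from h import *
togo([-75,150,270])
im=r.capture("wrist"); cv2.imwrite("pics/w8.png",im[:,:,::-1])
W=cam("wrist")
c=.7857
for y in(.101,.142,.183): print(proj(W,w([.12*np.cos(1.45+c),y,.11+.12*np.sin(1.45+c)],H)).round(1))
E
```

```text
t 8.1 frame pos mm [-70.8 147.9 320.3] rot [-179.73   -0.27 -170.74] F [ 0.6 -0.1 -0.5] w 0.083 J [ 42.   6.  -3.   0. -81. -32.]
tool shift mm [ 4.   2.3 50.3] turn [-0.005 -0.005 -0.012]
[[318.4 142.7]]
[[318.8 183.1]]
[[319.2 221.1]]
```

View pics/w8.png

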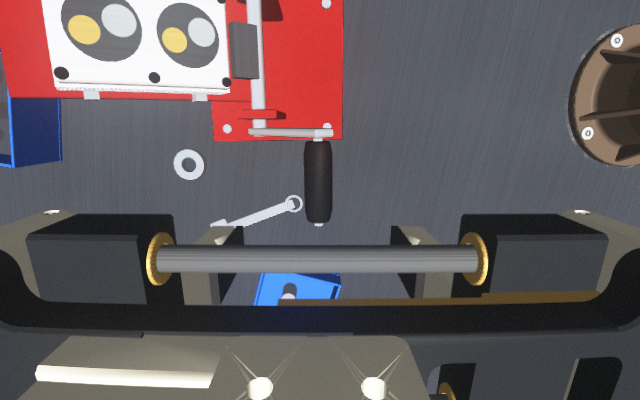

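>>> step_arm:
  deltas:
    - [-0.005,-0.005,-0.012,3,2,35,1]
    - [0,0,0,0,0,40,1]
    - [0,0,0,0,0,30,1]
    - [0,0,0,0,0,15,1]
    - [0,0,0,0,0,0,1]

```text
time_s: 8.65
tcp_pos: [0.5125, 0.1935, 0.1965]
eef_rot: [180.0, 0.1, -170.4]
contact_force: [-0.4, 0.1, 0.2]
gripper_width: 0.0875
```

```bash
python3 - <<'E'
from h import *
togo([-74,150,165])
im=r.capture("wrist"); cv2.imwrite("pics/w9.png",im[:,:,::-1])
E
```

```text
t 8.65 frame pos mm [-73.  141.5 196.5] rot [ 1.7999e+02  1.3000e-01 -1.7044e+02] F [-0.4  0.1  0.2] w 0.0875 J [ 41.   9. -16.   0. -65. -32.]
tool shift mm [ 1.1  8.5 31.5] turn [ 0.     0.002 -0.007]
```

View pics/w9.png

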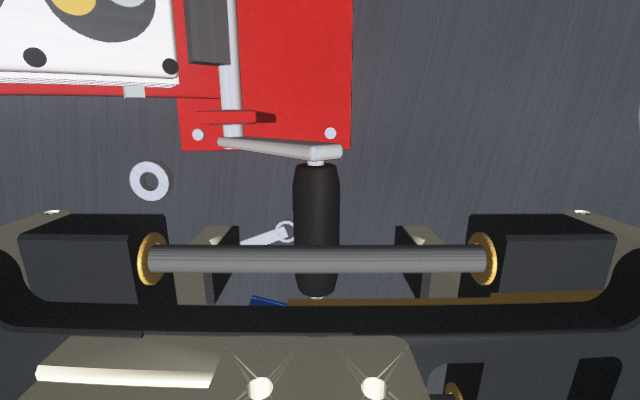

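>>> step_arm:
  deltas:
    - [0,0,-0.007,1,8,8,1]
    - [0,0,0,0,0,12,1]
    - [0,0,0,0,0,8,1]
    - [0,0,0,0,0,0,1]

```text
time_s: 9.1
tcp_pos: [0.5128, 0.2018, 0.1707]
eef_rot: [179.9, 0.5, -170.1]
contact_force: [-0.1, -0.1, 0.0]
gripper_width: 0.0877
```

```bash
python3 - <<'E'
from h import *
togo([-74,150,165])
im=r.capture("wrist"); cv2.imwrite("pics/w10.png",im[:,:,::-1])
E
```

```text
t 9.1 frame pos mm [-71.2 149.6 170.7] rot [ 179.86    0.49 -170.09] F [-0.1 -0.1  0. ] w 0.0877 J [ 42.  10. -18.   0. -62. -32.]
tool shift mm [2.8 0.4 5.7] turn [ 0.003  0.008 -0.   ]
```

View pics/w10.png

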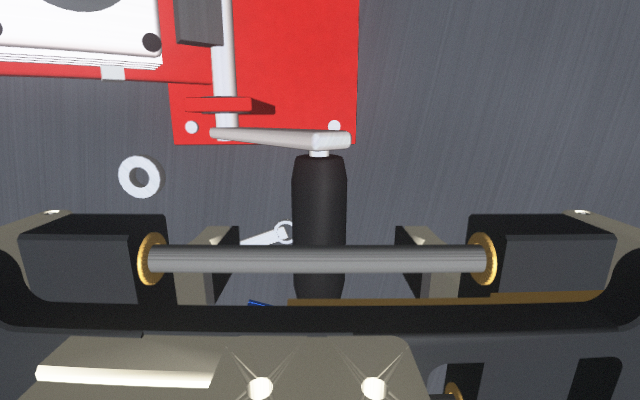

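>>> step_arm:
  deltas:
    - [0,0.008,0,2,0,5,1]
    - [0,0,0,0,0,0,0]
    - [0,0,0,0,0,0,-1]
    - [0,0,0,0,0,0,-1]
    - [0,0,0,0,0,0,-1]
    - [0,0,0,0,0,0,-1]
    - [0,0,0,0,0,0,-1]
    - [0,0,0,0,0,0,-1]
  squeeze: 45

```text
time_s: 9.95
tcp_pos: [0.5118, 0.2022, 0.1674]
eef_rot: [179.8, 0.2, -170.0]
contact_force: [0.5, -0.6, -0.7]
gripper_width: 0.0374
```

```bash
python3 - <<'E'
from h import *
togo([-74,150,165])
im=r.capture("wrist"); cv2.imwrite("pics/w11.png",im[:,:,::-1])
E
```

```text
t 9.95 frame pos mm [-72.2 150.2 167.4] rot [ 1.7980e+02  1.5000e-01 -1.7004e+02] F [ 0.5 -0.6 -0.7] w 0.0374 J [ 42.  10. -18.  -0. -62. -32.]
tool shift mm [ 1.9 -0.2  2.4] turn [0.004 0.003 0.   ]
```

View pics/w11.png

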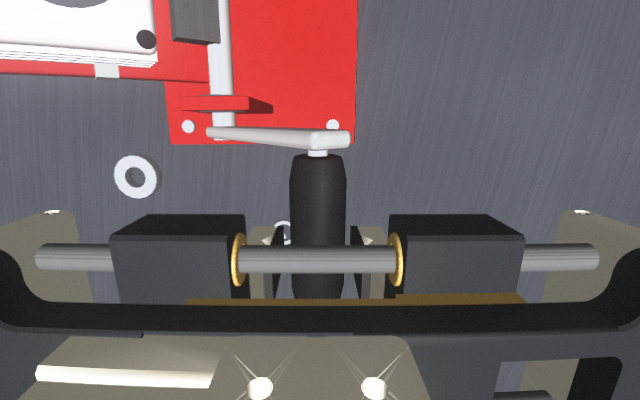

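Still closing; a few more rows.

>>> step_arm:
  deltas:
    - [0,0,0,1,0,2,-1]
    - [0,0,0,0,0,0,-1]
    - [0,0,0,0,0,0,-1]
    - [0,0,0,0,0,0,-1]

```text
time_s: 10.4
tcp_pos: [0.5116, 0.2022, 0.1666]
eef_rot: [179.8, 0.3, -170.0]
contact_force: [0.4, -0.3, 1.3]
gripper_width: 0.0277
```

```bash
python3 - <<'E'
from h import *
togo([-74,150,165])
im=r.capture("wrist"); cv2.imwrite("pics/w12.png",im[:,:,::-1])
E
```

```text
t 10.4 frame pos mm [-72.3 150.3 166.6] rot [ 179.78    0.3  -170.01] F [ 0.4 -0.3  1.3] w 0.0277 J [ 42.  10. -18.  -0. -61. -32.]
tool shift mm [ 1.7 -0.3  1.6] turn [0.004 0.005 0.001]
```

View pics/w12.png

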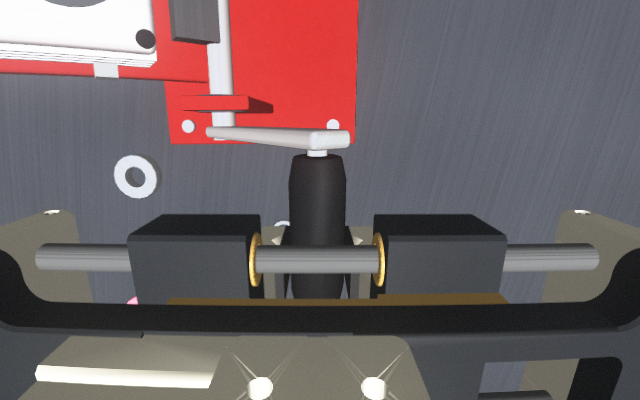

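>>> step_arm:
  deltas:
    - [0,0,0,0,0,0,0.1]
    - [0,0,0,0,0,0,0.1]
    - [0,0.005,0,1,0,4,0.1]
    - [0,0,0,0,0,4,0.1]
    - [0,0,0,0,0,0,0.1]

```text
time_s: 10.95
tcp_pos: [0.5098, 0.2019, 0.157]
eef_rot: [179.8, -0.1, -170.0]
contact_force: [0.4, 0.2, -1.2]
gripper_width: 0.0478
```

```bash
python3 - <<'E'
from h import *
togo([-74,150,160])
E
```

```text
t 10.95 frame pos mm [-74.2 150.3 157. ] rot [ 1.7979e+02 -1.2000e-01 -1.7003e+02] F [ 0.4  0.2 -1.2] w 0.0478 J [ 42.  11. -19.  -0. -61. -32.]
tool shift mm [-0.2 -0.3 -3. ] turn [ 0.004 -0.002  0.001]
```

>>> step_arm:
  deltas:
    - [0,0,0,0,0,0,-1]
    - [0,0,0,0,0,0,-1]
    - [0,0,0,0,0,0,-1]
    - [0,0,0,0,0,0,-1]
    - [0,0,0,0,0,0,-1]
    - [0,0,0,0,0,0,-1]

```text
time_s: 11.55
tcp_pos: [0.5114, 0.2022, 0.1574]
eef_rot: [179.8, 0.0, -170.0]
contact_force: [1.5, -0.5, -1.4]
gripper_width: 0.0275
```

```bash
python3 - <<'E'
from h import *
togo([-74,150,157])
E
```

```text
t 11.55 frame pos mm [-72.5 150.3 157.4] rot [ 1.7979e+02  3.0000e-02 -1.7003e+02] F [ 1.5 -0.5 -1.4] w 0.0275 J [ 42.  11. -19.  -0. -60. -32.]
tool shift mm [ 1.5 -0.3  0.4] turn [0.004 0.001 0.001]
```

>>> step_arm:
  deltas:
    - [0,0,0,3,0,2,-1]
    - [0,0,0,3,0,2,-1]
    - [0,0,0,3,0,3,-1]
    - [0,0,0,3,0,3,-1]
  squeeze: 55

```text
time_s: 11.95
tcp_pos: [0.5079, 0.2018, 0.1536]
eef_rot: [179.7, 1.0, -169.9]
contact_force: [3.1, -1.9, 9.9]
gripper_width: 0.0278
```

```bash
cat >> h.py <<'E'
def crank():
    s,f,R=here()
    hx,hz=f[0]*1000-0.5, f[2]*1000+48-110
    print("handle",round(hx,1),round(hz,1),"r",round(np.hypot(hx,hz),1),"c",round(np.arctan2(hz,hx)-1.45,3))
    F=s["contact_force"];a=H[2]; fx=F[0]*np.cos(a)+F[1]*np.sin(a); th=np.arctan2(hz,hx)
    print("force tangential(raise +)",round(-fx*np.sin(th)+F[2]*np.cos(th),1),"radial",round(fx*np.cos(th)+F[2]*np.sin(th),1))
E
python3 - <<'E'
from h import *
crank()
E
```

```text
t 11.95 frame pos mm [-76.1 150.4 153.6] rot [ 179.74    1.04 -169.88] F [ 3.1 -1.9  9.9] w 0.0278 J [ 42.  10. -21.   0. -59. -33.]
handle -76.6 91.6 r 119.4 c 0.817
force tangential(raise +) -8.5 radial 5.8
```

>>> step_arm:
  deltas:
    - [0,0.01,0,5,0,4,-1]
    - [0,0.01,0,5,0,4,-1]
    - [0,0.005,0,5,0,5,-1]
    - [0,0.005,0,5,0,5,-1]

```text
time_s: 12.35
tcp_pos: [0.4969, 0.1999, 0.1434]
eef_rot: [179.7, 0.4, -169.7]
contact_force: [5.2, -2.8, 6.7]
gripper_width: 0.0277
```

```bash
python3 - <<'E'
from h import *
crank()
E
```

```text
t 12.35 frame pos mm [-87.3 150.5 143.4] rot [ 179.65    0.43 -169.74] F [ 5.2 -2.8  6.7] w 0.0277 J [ 43.  10. -22.  -0. -58. -33.]
handle -87.8 81.4 r 119.7 c 0.944
force tangential(raise +) -8.1 radial 1.2
```

>>> step_arm:
  deltas:
    - [0,0.005,0,4,0,4,-1]

```text
time_s: 12.45
tcp_pos: [0.4945, 0.1995, 0.1408]
eef_rot: [179.6, 0.4, -169.7]
contact_force: [5.9, -2.9, 5.7]
gripper_width: 0.0281
```

```bash
python3 - <<'E'
from h import *
crank()
im=r.capture("scene"); cv2.imwrite("pics/s13.png",im[:,:,::-1])
a=cv2.imread("pics/s13.png")[130:290,280:440]; cv2.imwrite("pics/s13z.png",cv2.resize(a,None,fx=3.7,fy=3.7,interpolation=cv2.INTER_CUBIC))
crank()
E
```

```text
t 12.45 frame pos mm [-89.7 150.5 140.8] rot [ 179.63    0.36 -169.72] F [ 5.9 -2.9  5.7] w 0.0281 J [ 43.  10. -22.  -0. -57. -33.]
handle -90.2 78.8 r 119.7 c 0.974
force tangential(raise +) -7.7 radial -0.2
t 12.5 frame pos mm [-90.2 150.5 140.3] rot [ 179.62    0.32 -169.73] F [ 6.  -1.8  2.6] w 0.0275 J [ 43.  10. -22.  -0. -57. -33.]
handle -90.7 78.3 r 119.8 c 0.98
force tangential(raise +) -5.7 radial -2.5
```

View pics/s13z.png

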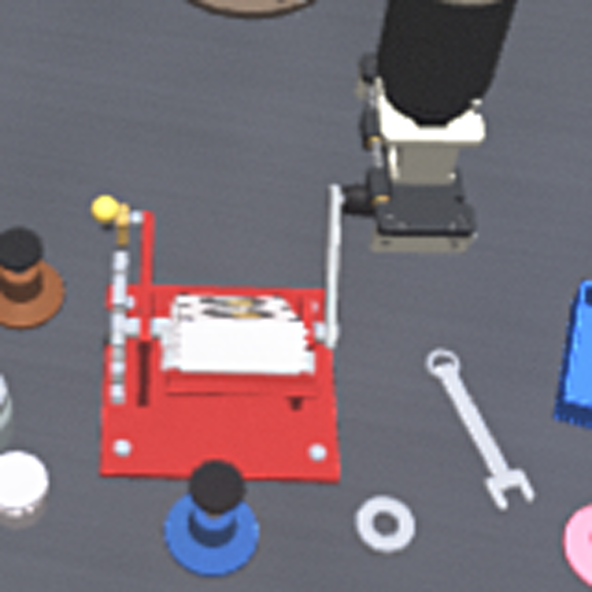

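>>> step_arm:
  deltas:
    - [0,0,0,0,0,0,-1]
    - [0,0,0,-0.6,0,-0.7,-1]
    - [0,0,0,-0.6,0,-0.7,-1]
    - [0,0,0,-0.6,0,-0.7,-1]
    - [0,0,0,-0.6,0,-0.7,-1]

```text
time_s: 13.0
tcp_pos: [0.5023, 0.2009, 0.1486]
eef_rot: [179.6, 1.1, -169.7]
contact_force: [5.7, -2.8, 5.7]
gripper_width: 0.0276
```

```bash
python3 - <<'E'
from h import *
crank()
E
```

```text
t 13.0 frame pos mm [-81.7 150.5 148.6] rot [ 179.57    1.06 -169.65] F [ 5.7 -2.8  5.7] w 0.0276 J [ 43.  10. -22.   0. -58. -32.]
handle -82.2 86.6 r 119.5 c 0.88
force tangential(raise +) -7.7 radial 0.6
```

>>> step_arm:
  deltas:
    - [0,0.006,0,0,0,0,-1]
    - [0,0.006,0,0,0,0,-1]
    - [0,0.006,0,0,0,0,-1]
    - [0,0.006,0,0,0,0,-1]

```text
time_s: 13.4
tcp_pos: [0.5082, 0.202, 0.1545]
eef_rot: [179.5, 0.4, -169.6]
contact_force: [5.5, -3.3, 6.0]
gripper_width: 0.0275
```

```bash
python3 - <<'E'
from h import *
crank()
E
```

```text
t 13.4 frame pos mm [-75.8 150.6 154.5] rot [ 179.51    0.37 -169.57] F [ 5.5 -3.3  6. ] w 0.0275 J [ 42.  10. -20.  -0. -60. -31.]
handle -76.3 92.5 r 119.9 c 0.81
force tangential(raise +) -7.5 radial 1.5
```

>>> step_arm:
  deltas:
    - [0.002,0.003,0.001,0.4,0,0.3,-1]
    - [0.002,0.003,0.001,0.4,0,0.3,-1]
    - [0.002,0.003,0.001,0.4,0,0.3,-1]
    - [0.002,0.003,0.001,0.4,0,0.3,-1]
    - [0.002,0.003,0.001,0.4,0,0.3,-1]

```text
time_s: 13.9
tcp_pos: [0.5164, 0.203, 0.1607]
eef_rot: [-179.9, 0.6, -169.8]
contact_force: [9.3, -3.3, 5.3]
gripper_width: 0.0276
```

```bash
python3 - <<'E'
from h import *
crank(); togo([0,150,160])
E
```

```text
t 13.9 frame pos mm [-67.6 150.2 160.7] rot [-179.94    0.63 -169.78] F [ 9.3 -3.3  5.3] w 0.0276 J [ 42.  11. -19.   0. -60. -32.]
handle -68.1 98.7 r 119.9 c 0.724
force tangential(raise +) -10.1 radial -0.5
t 13.9 frame pos mm [-67.6 150.2 160.7] rot [-179.94    0.63 -169.78] F [ 9.3 -3.3  5.3] w 0.0276 J [ 42.  11. -19.   0. -60. -32.]
tool shift mm [-67.5  -0.5   1.4] turn [-0.001  0.011  0.005]
```

>>> step_arm:
  deltas:
    - [0,0.004,0.002,1.0,0,0.6,-1]
    - [0,0.004,0.002,1.0,0,0.6,-1]
    - [0,0.004,0.001,1.0,0,0.6,-1]
    - [0,0.003,0,1.0,0,0.6,-1]
    - [0,0.003,0,1.0,0,0.6,-1]

```text
time_s: 14.4
tcp_pos: [0.5236, 0.2043, 0.1654]
eef_rot: [180.0, 0.9, -169.9]
contact_force: [9.6, -2.4, 3.1]
gripper_width: 0.0276
```

```bash
python3 - <<'E'
from h import *
crank(); togo([0,150,160])
E
```

```text
t 14.4 frame pos mm [-60.2 150.3 165.4] rot [ 179.98    0.94 -169.92] F [ 9.6 -2.4  3.1] w 0.0276 J [ 42.  11. -18.   1. -61. -32.]
handle -60.7 103.4 r 119.9 c 0.652
force tangential(raise +) -9.4 radial -1.9
t 14.4 frame pos mm [-60.2 150.3 165.4] rot [ 179.98    0.94 -169.92] F [ 9.6 -2.4  3.1] w 0.0276 J [ 42.  11. -18.   1. -61. -32.]
tool shift mm [-60.1  -0.4   6.3] turn [0.    0.016 0.003]
```

>>> step_arm:
  deltas:
    - [0,0.008,0.002,1.2,0,0.6,-1]
    - [0,0.008,0.001,1.2,0,0.6,-1]
    - [0,0.007,0,1.2,0,0.5,-1]
    - [0,0.006,0,1.2,0,0.5,-1]
    - [0,0.006,0,1.2,0,0.5,-1]
    - [0,0.006,0,1.2,0,0.5,-1]

```text
time_s: 15.0
tcp_pos: [0.5325, 0.2059, 0.1706]
eef_rot: [179.9, 0.3, -169.9]
contact_force: [11.0, -1.9, 1.2]
gripper_width: 0.0276
```

```bash
python3 - <<'E'
from h import *
crank(); togo([0,150,160])
E
```

```text
t 15.0 frame pos mm [-51.2 150.3 170.6] rot [ 179.88    0.3  -169.9 ] F [11.  -1.9  1.2] w 0.0276 J [ 41.  12. -15.   0. -62. -31.]
handle -51.7 108.6 r 120.2 c 0.565
force tangential(raise +) -10.1 radial -3.4
t 15.0 frame pos mm [-51.2 150.3 170.6] rot [ 179.88    0.3  -169.9 ] F [11.  -1.9  1.2] w 0.0276 J [ 41.  12. -15.   0. -62. -31.]
tool shift mm [-51.1  -0.5  10.9] turn [0.002 0.005 0.003]
```

>>> step_arm:
  deltas:
    - [0,0.005,0.002,1.5,0,0.7,-1]
    - [0,0.005,0.001,1.5,0,0.7,-1]
    - [0,0.005,0,1.5,0,0.7,-1]
    - [0,0.005,0,1.5,0,0.7,-1]
    - [0,0.005,0,1.5,0,0.6,-1]
    - [0,0.005,0,1.5,0,0.6,-1]

```text
time_s: 15.6
tcp_pos: [0.5408, 0.2075, 0.1743]
eef_rot: [179.8, 0.4, -169.9]
contact_force: [12.1, -3.4, 0.2]
gripper_width: 0.0275
```

```bash
python3 - <<'E'
from h import *
crank(); togo([0,150,160])
E
```

```text
t 15.6 frame pos mm [-42.7 150.4 174.3] rot [ 179.77    0.4  -169.91] F [12.1 -3.4  0.2] w 0.0275 J [ 40.  12. -14.   0. -63. -30.]
handle -43.2 112.3 r 120.3 c 0.488
force tangential(raise +) -10.7 radial -3.9
t 15.6 frame pos mm [-42.7 150.4 174.3] rot [ 179.77    0.4  -169.91] F [12.1 -3.4  0.2] w 0.0275 J [ 40.  12. -14.   0. -63. -30.]
tool shift mm [-42.6  -0.6  14.6] turn [0.004 0.007 0.003]
```

>>> step_arm:
  deltas:
    - [0.001,0.006,0.002,1.6,0,0.8,-1]
    - [0.001,0.006,0.001,1.6,0,0.8,-1]
    - [0.001,0.005,0,1.6,0,0.7,-1]
    - [0,0.005,0,1.6,0,0.7,-1]
    - [0,0.005,0,1.6,0,0.6,-1]
    - [0,0.005,0,1.6,0,0.6,-1]

```text
time_s: 16.2
tcp_pos: [0.5488, 0.2089, 0.1772]
eef_rot: [179.9, 0.4, -169.9]
contact_force: [12.5, -1.9, -1.6]
gripper_width: 0.0272
```

```bash
python3 - <<'E'
from h import *
crank(); togo([0,150,160])
im=r.capture("scene"); cv2.imwrite("pics/s14.png",im[:,:,::-1])
a=cv2.imread("pics/s14.png")[130:290,280:440]; cv2.imwrite("pics/s14z.png",cv2.resize(a,None,fx=3.7,fy=3.7,interpolation=cv2.INTER_CUBIC))
E
```

```text
t 16.2 frame pos mm [-34.6 150.4 177.2] rot [ 179.86    0.39 -169.94] F [12.5 -1.9 -1.6] w 0.0272 J [ 40.  13. -13.   0. -64. -30.]
handle -35.1 115.2 r 120.4 c 0.416
force tangential(raise +) -11.0 radial -5.0
t 16.2 frame pos mm [-34.6 150.4 177.2] rot [ 179.86    0.39 -169.94] F [12.5 -1.9 -1.6] w 0.0272 J [ 40.  13. -13.   0. -64. -30.]
tool shift mm [-34.4  -0.5  17.4] turn [0.002 0.007 0.002]
```

View pics/s14z.png

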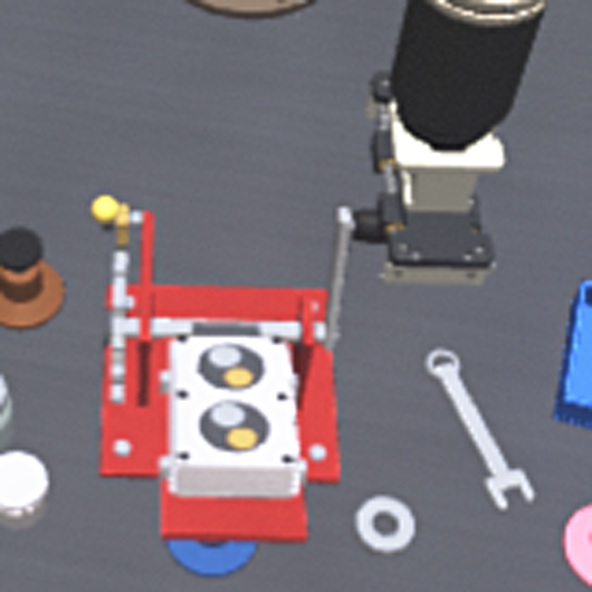

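>>> step_arm:
  deltas:
    - [0,0.006,0.001,1.8,0,1.0,-1]
    - [0,0.006,0.001,1.8,0,1.0,-1]
    - [0,0.005,0,1.8,0,0.9,-1]
    - [0,0.005,0,1.8,0,0.9,-1]
    - [0,0.005,0,1.8,0,0.8,-1]

```text
time_s: 16.75
tcp_pos: [0.5553, 0.2101, 0.179]
eef_rot: [179.8, 0.5, -169.9]
contact_force: [13.5, -2.4, -0.6]
gripper_width: 0.0278
```

```bash
python3 - <<'E'
from h import *
crank()
E
```

```text
t 16.75 frame pos mm [-28.  150.4 179. ] rot [ 179.77    0.46 -169.93] F [13.5 -2.4 -0.6] w 0.0278 J [ 40.  13. -12.   0. -64. -30.]
handle -28.5 117.0 r 120.4 c 0.36
force tangential(raise +) -12.4 radial -3.6
```

>>> step_arm:
  deltas:
    - [0.001,0.006,0.001,1.8,0,1.0,-1]
    - [0.001,0.006,0.001,1.8,0,1.0,-1]
    - [0,0.006,0,1.8,0,0.9,-1]
    - [0,0.005,0,1.8,0,0.9,-1]
    - [0,0.005,0,1.8,0,0.8,-1]

```text
time_s: 17.25
tcp_pos: [0.5617, 0.2112, 0.1805]
eef_rot: [179.8, 0.5, -169.9]
contact_force: [12.9, -2.2, -0.6]
gripper_width: 0.0275
```

```bash
python3 - <<'E'
from h import *
crank()
E
```

```text
t 17.25 frame pos mm [-21.5 150.4 180.5] rot [ 179.79    0.46 -169.94] F [12.9 -2.2 -0.6] w 0.0275 J [ 39.  14. -11.   0. -64. -29.]
handle -22.0 118.5 r 120.5 c 0.304
force tangential(raise +) -12.0 radial -2.8
```

>>> step_arm:
  deltas:
    - [0.001,0.006,0.001,1.8,0,1.0,-1]
    - [0.001,0.006,0.001,1.8,0,1.0,-1]
    - [0,0.006,0,1.8,0,1.0,-1]
    - [0,0.005,0,1.8,0,1.0,-1]
    - [0,0.005,0,1.8,0,1.0,-1]

```text
time_s: 17.75
tcp_pos: [0.5684, 0.2123, 0.1816]
eef_rot: [179.8, 0.5, -169.9]
contact_force: [13.3, -1.9, -0.8]
gripper_width: 0.0275
```

```bash
python3 - <<'E'
from h import *
crank()
E
```

```text
t 17.75 frame pos mm [-14.7 150.4 181.6] rot [ 179.82    0.49 -169.95] F [13.3 -1.9 -0.8] w 0.0275 J [ 39.  15. -10.   0. -65. -29.]
handle -15.2 119.6 r 120.5 c 0.247
force tangential(raise +) -12.6 radial -2.4
```

>>> step_arm:
  deltas:
    - [0.001,0.006,0.001,2.0,0,1.0,-1]
    - [0.001,0.006,0.001,2.0,0,1.0,-1]
    - [0,0.006,0,2.0,0,1.0,-1]
    - [0,0.005,0,2.0,0,1.0,-1]
    - [0,0.005,0,2.0,0,1.0,-1]

```text
time_s: 18.25
tcp_pos: [0.5741, 0.2133, 0.1822]
eef_rot: [179.8, 0.5, -170.0]
contact_force: [12.7, -2.4, -0.6]
gripper_width: 0.0279
```

```bash
python3 - <<'E'
from h import *
crank()
E
```

```text
t 18.25 frame pos mm [ -8.9 150.4 182.2] rot [ 179.84    0.51 -169.97] F [12.7 -2.4 -0.6] w 0.0279 J [ 39.  15. -10.   0. -65. -29.]
handle -9.4 120.2 r 120.6 c 0.199
force tangential(raise +) -12.0 radial -1.6
```

>>> step_arm:
  deltas:
    - [0.001,0.006,0.001,2.0,0,1.0,-1]
    - [0.001,0.006,0.001,2.0,0,1.0,-1]
    - [0,0.006,0,2.0,0,1.0,-1]
    - [0,0.005,0,2.0,0,1.0,-1]

```text
time_s: 18.65
tcp_pos: [0.5786, 0.2141, 0.1826]
eef_rot: [179.9, 0.5, -170.0]
contact_force: [13.5, -2.0, -0.2]
gripper_width: 0.0275
```

```bash
python3 - <<'E'
from h import *
crank()
E
```

```text
t 18.65 frame pos mm [ -4.3 150.4 182.6] rot [ 179.87    0.49 -170.  ] F [13.5 -2.  -0.2] w 0.0275 J [ 39.  15.  -9.   0. -65. -29.]
handle -4.8 120.6 r 120.6 c 0.161
force tangential(raise +) -12.9 radial -0.7
```

>>> step_arm:
  deltas:
    - [0.001,0.006,0,2.0,0,0.8,-1]
    - [0.001,0.006,0,2.0,0,0.8,-1]
    - [0,0.006,0,2.0,0,0.8,-1]
    - [0,0.005,0,2.0,0,0.8,-1]

```text
time_s: 19.05
tcp_pos: [0.5802, 0.2143, 0.1826]
eef_rot: [179.9, 0.1, -170.0]
contact_force: [8.9, -1.1, 2.0]
gripper_width: 0.0274
```

```bash
python3 - <<'E'
from h import *
crank()
im=r.capture("scene"); cv2.imwrite("pics/s15.png",im[:,:,::-1])
a=cv2.imread("pics/s15.png")[130:290,280:440]; cv2.imwrite("pics/s15z.png",cv2.resize(a,None,fx=3.7,fy=3.7,interpolation=cv2.INTER_CUBIC))
E
```

```text
t 19.05 frame pos mm [ -2.7 150.3 182.6] rot [ 1.7993e+02  1.3000e-01 -1.6996e+02] F [ 8.9 -1.1  2. ] w 0.0274 J [ 38.  16.  -8.   0. -66. -28.]
handle -3.2 120.6 r 120.6 c 0.147
force tangential(raise +) -8.6 radial 1.7
```

View pics/s15z.png

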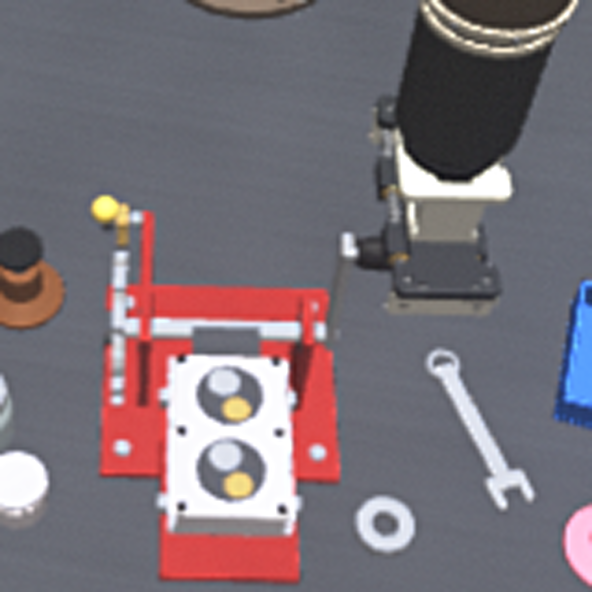

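>>> step_arm:
  deltas:
    - [0,0.003,0,1,0,0.4,-1]
    - [0,0.002,0,0.5,0,0.3,-1]
    - [0,0.002,0,0,0,0,-1]

```text
time_s: 19.4
tcp_pos: [0.5802, 0.2143, 0.1826]
eef_rot: [179.9, -0.1, -170.0]
contact_force: [2.6, -1.8, 1.1]
gripper_width: 0.0276
```

```bash
python3 - <<'E'
from h import *
crank()
E
```

```text
t 19.4 frame pos mm [ -2.8 150.3 182.6] rot [ 1.7991e+02 -1.4000e-01 -1.6997e+02] F [ 2.6 -1.8  1.1] w 0.0276 J [ 38.  16.  -8.  -0. -66. -28.]
handle -3.3 120.6 r 120.6 c 0.148
force tangential(raise +) -2.3 radial 1.0
```

>>> step_arm:
  deltas:
    - [0,0,0,-0.3,0,0,-1]
    - [0,0,0,-0.3,0,0,-1]
    - [0,0,0,0,0,0,-1]

```text
time_s: 19.7
tcp_pos: [0.5801, 0.2143, 0.1826]
eef_rot: [179.9, -0.2, -170.0]
contact_force: [3.0, -1.4, 2.5]
gripper_width: 0.0277
```

```bash
python3 - <<'E'
from h import *
crank()
S=cam("scene"); T=cam("top")
im=r.capture("top"); cv2.imwrite("pics/t15.png",im[:,:,::-1])
a=cv2.imread("pics/t15.png")[95:255,220:380]; cv2.imwrite("pics/t15z.png",cv2.resize(a,None,fx=3.7,fy=3.7,interpolation=cv2.INTER_CUBIC))
for t in(-.2,-.1,0,.1,.2):
    # bed far edge top corners (x=.228?, underside -12 -> top -2)
    P=[[.228*np.cos(t)+.002*np.sin(t),y,.11+.228*np.sin(t)-.002*np.cos(t)] for y in(-.056,.056)]
    print(t,((proj(S,w(P,H))-[280,130])*3.7).round().tolist())
E
```

```text
t 19.7 frame pos mm [ -2.8 150.3 182.6] rot [ 179.92   -0.21 -169.96] F [ 3.  -1.4  2.5] w 0.0277 J [ 38.  16.  -8.  -0. -66. -28.]
handle -3.3 120.6 r 120.6 c 0.148
force tangential(raise +) -2.8 radial 2.4
-0.2 [[155.0, 584.0], [289.0, 588.0]]
-0.1 [[155.0, 578.0], [292.0, 582.0]]
0 [[156.0, 569.0], [295.0, 573.0]]
0.1 [[157.0, 556.0], [298.0, 560.0]]
0.2 [[158.0, 541.0], [301.0, 545.0]]
```

View pics/t15z.png

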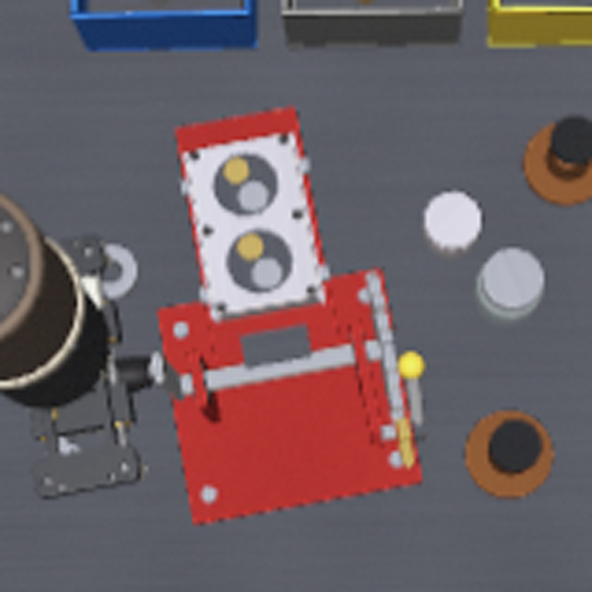

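>>> step_arm:
  deltas:
    - [0,0,0,0,0,0,-0.3]
    - [0,0,0,0,0,0,0.0]
    - [0,0,0,0,0,0,0.4]
    - [0,0,0,0,0,0,0.8]
    - [0,0,0,0,0,0,0.8]
    - [0,0,0,0,0,0,0.8]
    - [0,0,0,0,0,0,0.8]

```text
time_s: 20.45
tcp_pos: [0.5769, 0.2142, 0.1798]
eef_rot: [179.9, -0.6, -170.0]
contact_force: [-0.4, -0.2, 0.4]
gripper_width: 0.0731
```

```bash
python3 - <<'E'
from h import *
crank()
im=r.capture("wrist"); cv2.imwrite("pics/w16.png",im[:,:,::-1])
E
```

```text
t 20.45 frame pos mm [ -6.  150.8 179.8] rot [ 179.93   -0.59 -169.95] F [-0.4 -0.2  0.4] w 0.0731 J [ 38.  16.  -8.  -0. -66. -28.]
handle -6.5 117.8 r 118.0 c 0.176
force tangential(raise +) 0.5 radial 0.4
```

View pics/w16.png

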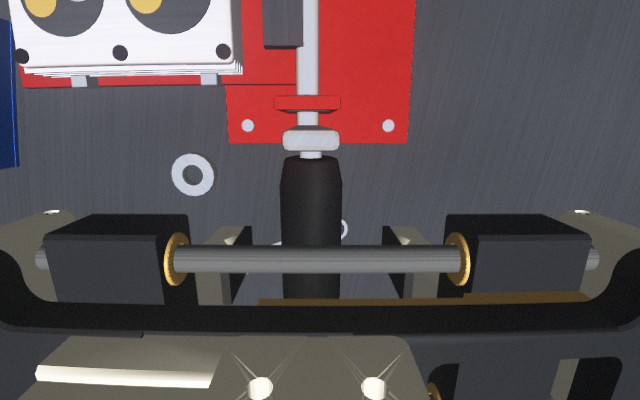

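Fingers are open around the still handle (handle at u≈311, between pads at 240 and 388). Retreat straight up.

>>> step_arm:
  deltas:
    - [0,0,0,0,0,-10,1]
    - [0,0,0,0,0,-20,1]
    - [0,0,0,0,0,-35,1]
    - [0,0,0,0,0,-40,1]
    - [0,0,0,0,0,-35,1]
    - [0,0,0,0,0,-10,1]
    - [0,0,0,0,0,0,1]

```text
time_s: 21.2
tcp_pos: [0.5782, 0.2133, 0.3393]
eef_rot: [180.0, -0.6, -170.0]
contact_force: [0.7, -0.0, -0.8]
gripper_width: 0.0876
```

```bash
python3 - <<'E'
from h import *
here()
im=r.capture("scene"); cv2.imwrite("pics/s17.png",im[:,:,::-1])
a=cv2.imread("pics/s17.png")[130:290,280:440]; cv2.imwrite("pics/s17z.png",cv2.resize(a,None,fx=3.7,fy=3.7,interpolation=cv2.INTER_CUBIC))
im=r.capture("wrist"); cv2.imwrite("pics/w17.png",im[:,:,::-1])
W=cam("wrist")
for c in(.12,.15,.18):
  print(c,proj(W,w([[.12*np.cos(1.45+c),y,.11+.12*np.sin(1.45+c)] for y in(.101,.183)],H)).round(1).tolist())
E
```

```text
t 21.2 frame pos mm [ -4.8 149.7 339.3] rot [ 179.96   -0.55 -169.97] F [ 0.7 -0.  -0.8] w 0.0876 J [ 38.  12.   7.  -0. -85. -28.]
0.12 [[309.3, 140.3], [309.6, 221.1]]
0.15 [[313.0, 140.3], [313.1, 221.1]]
0.18 [[316.8, 140.3], [316.6, 221.0]]
```

View pics/s17z.png

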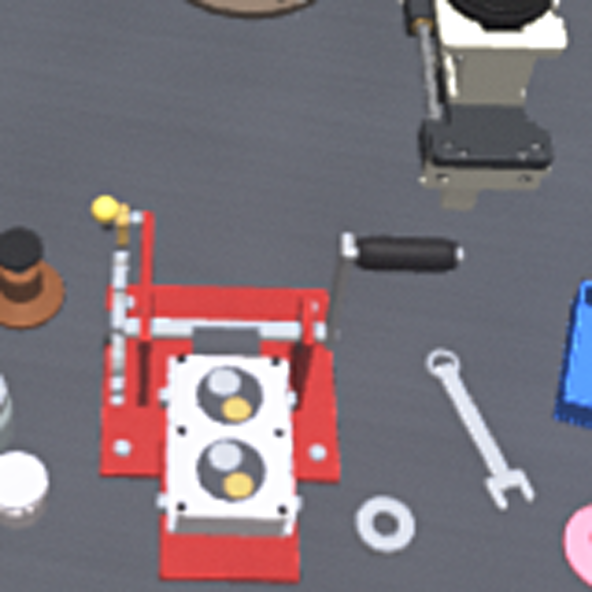

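View pics/w17.png

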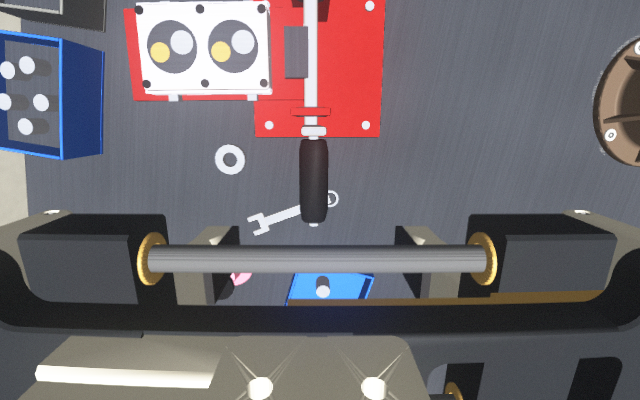

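The handle is at u≈314, so the crank still reads about 0.15. The bed looks unchanged and level, the lever is released, and the bystanders are where they were. Handing in.

```bash
python3 - <<'E'
from plant import r
print(r.close_job(), r.get_state()["time_s"])
E
```

```text
the job is handed in; nothing more can be done
the job is handed in; nothing more can be done
```

The bed is resting on its blue screw rest, the crank is released, and the job was handed in at about 21 s, well inside the 69 s limit.

- **Lever:** I pushed the yellow-knobbed lever over to its stop. The wrist camera put the knob within about 2 px of its fully released position.
- **Crank up:** I gripped the handle and raised the crank about 0.2 rad, from 0.78 to 0.98. The load stayed on the handle as it came back past 0.78, so the pawl was out.
- **Lowering:** I held the handle the whole way down, which took about 6.5 s at 0.1 to 0.2 rad/s. At crank ≈ 0.15 the motion stopped and the pull fell from about 12.5 N to 2–3 N. I then opened the fingers and lifted straight up.

**Last checks:** After letting go, the crank still read about 0.15 and the bed looked level. The lever was still released, the gripper was clear with about zero force, and the nearby bystanders in view had not moved. The rest sits under the bed, so I confirmed the landing by the vanished pull and the bed's angle, not by seeing the contact.

**Disagreements:**
- **Fingertips:** They appeared about 30 mm short of the stated tool point, so my first pass at the lever went just over the knob without touching it. I repeated it lower and gripped the handle lower to match.
- **Grip width:** It read 27.5 mm on the 29 mm handle. It stayed the same when I re-gripped lower.

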